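# Roll a specimen tube into its V-rest

## Task

Gently push the glass specimen tube by its side so that it rolls along the bench, up the blue ramp and down into the black V of the specimen rest, and finish with the tube lying in the V with its flat base up against the red end stop. Use only the outside of the fingers: do not lift the tube off what it lies on, and leave the two small jars and the red notebook alone.

Things in the scene. Friction and masses are not known exactly. Their poses are not given: they have to be found in the camera images.
- tube: Capped glass specimen tube lying on its side, smooth, rolls freely, 130 mm long, ~0.15 kg. Origin mid-length on its centre line (18 mm up on the bench). x runs along it: +x to the flat base (green glass, 36 mm diameter, copper band), -x to the black cap (31 mm diameter, last 20 mm). White paper band mid-way. y, z turn as it rolls. Starts on the ramp side, up to 0.3 rad askew of the V.
- rest: Specimen rest, fixed to the bench: blue ramp, black 90 degree V, blue back wall, x = -60 to +55 mm. Origin at bench height below the V's bottom; x along the V, z up, ramp on the -y side. The ramp rises straight from the bench at y = -104 mm to the lip; V bottom 2 mm up at y = 0; back wall top 36 mm up, y = 34 to 46 mm. A tube lying in the V has its centre line at y = 0, 27.5 mm up.
- lip (a point): Middle of the lip, the top edge between ramp and V: at x = 0, y = -14 mm, 16 mm up in the rest's frame. Axes as the rest's.
- stop (a point): Point on the face of the red end stop plate where the tube's base comes to bear: x = +55 mm, y = 0, 27.5 mm up in the rest's frame. The plate is 10 mm thick, 34 mm high, y = -20 to +46 mm. A tube touching it has its origin at x = -10 mm and its cap end 15 mm beyond the rest's -x end. The tube starts 16 to 35 mm short of this along the V.
- seed_jar: Amber jar with a steel lid, 48 mm diameter, about 70 mm tall, origin at the centre of its underside; a bystander behind the rest.
- pill_jar: Clear jar with a white lid, 42 mm diameter, about 60 mm tall, origin at the centre of its underside; a bystander behind the rest.
- notebook: Closed red notebook lying flat, 150 x 105 x 22 mm, origin at the centre of its underside; a bystander.
Mind the look-alikes: they are no part of the job. Leave any pink or turquoise look-alike of the tube alone.

How it is judged:
On the way, in this order (a step that is already met when the one before it is completed fails the run):
1. the tube rolls on the bench or ramp (angular speed of tube above 0.4 rad/s and y of tube in the frame of rest below -0.02 m), for 0.2 s.
2. the tube lies in the V (y of tube in the frame of rest between -0.005 and 0.005 m and z of tube in the frame of rest between 0.022 and 0.031 m and angle between the x axis of tube and the x axis of rest, either way round below 0.08 rad), for 0.2 s.
At the end, for the whole second after the job is handed in: The tube lies at rest in the V (centre line within 5 mm of the V's middle, 22 to 31 mm up, parallel to within 0.08 rad) with its base within 4.5 mm of the red stop (all of step 2 and x of tube in the frame of rest between -0.0145 and -0.005 m and linear speed of tube below 0.01 m/s); the robot touches nothing.
It fails at once if the tube is lifted off the bench (centre line over 27 mm up, short of the rest) (height (world z) of tube above 0.027 m and y of tube in the frame of rest below -0.105 m).
It fails at once if the tube is lifted off the rest (centre line over 46 mm up) (height (world z) of tube above 0.046 m).
It fails at once if the tube is pushed with more than 40 N (contact force between the fingers and tube above 40 N).
It fails at once if a jar or the notebook is moved by more than 10 mm (distance of any of seed_jar, pill_jar, notebook from where it was at the start of the episode above 0.01 m).
It also fails if it takes over 48 s, if anything falls off the work surface, if the arm or the gripper's body presses on something with over 40 N, if the wrist force passes 120 N, or if a joint passes its speed limit or range.

## Robot

A 6-joint arm with a two-finger parallel gripper is mounted at the origin on the work surface. World frame = base frame: x ahead of the robot, y to its left, z up, the work surface at z = 0. Lengths are in m, angles in rad, forces in N, time in s.
With the tool pointing down it reaches from about 0.35 to 0.725 m from the base axis. Payload 4.3 kg.
Tool frame: the origin (TCP) lies at the very end of the fingers, on their centre line; the grasp point (between the pads) lies 19 mm behind it (manip.pinch_z is the distance from the TCP to the grasp point, in m); z points along the fingers, y is the line along which they close (so a half turn about z gives the same grasp; the last joint's range is limited). The gripper opens to 85 mm and grips with 20 to 120 N. Pads are 22 mm wide; open, the fingers measure 114 mm over their backs; the gripper's body (76 mm by 85 mm) begins 54 mm behind the grasp point. The pads swing forward as they close: fully open they stand 13 mm farther back than shut.
Start: joints at [1.153, 0.377, 0.081, 1.274, 0, 1.46], TCP at [0.174, 0.548, 0.231] pointing down, gripper open.
Joint ranges: [-2.72, 2.72], [-0.84, 1.66], [-1.02, 1.22], [-1.77, 2.12], [-1.37, 1.28], [-3.14, 3.14]. Speed limits (rad/s): [2.57, 2.57, 3.14, 3.14, 3.14, 3.14].

## Interface

Orientations are given as a 3x3 rotation matrix whose columns are the frame's x, y, z axes.
In Python, from rig import readout, snapshot, workorder, manip gives the robot as it stands.
- The arm moves only by the tool step_arm, never from a script. Its argument "increments" is a list that holds one entry, the list of rows, each a list of 7 numbers: the turn, a rotation vector about the tool's x, y, z in rad, then the shift along the tool's x, y, z in mm, then the closure in counts, from 0 (fully open) to 255 (shut). In form: [[[rx, ry, rz, x, y, z, grip], ...]]. A call has 1 to 20 rows; each row is the pose to reach, as a shift and turn from the pose commanded when the call began, along the tool's axes at that moment; what a row does not reach only later rows make up. A row lasts 1/10 s, in which the tool goes at most 50 mm and 8.59 degrees, less where a joint would pass 70% of its speed; a pose out of reach is approached as far as the arm can. A call with a gripper value outside its range is refused whole. The fingers move at their own pace and stop on an object; "squeeze" is the grip in N (left out, the last holds). Time passes only in rows, so rows that repeat a pose let the fingers close. It gives the time, the measured TCP pose, the force, the opening and the grip force at its end, in the units of the state.
- readout.get_state(): the state, without advancing time (a new reading comes with each control period).
- snapshot(name): name is "scene" or "top" or "wrist"; returns a dict with "image" (420x560x3 uint8, red, green, blue), "mtx" (3x3 intrinsics, pixels), "extrinsics" (4x4, takes a point from camera to world coordinates). Camera axes: x right, y down, z forward; pixel columns grow to the right and rows downward; lengths in m; the calibration is good to about 2 mm. A picture is of the moment at which its call begins. There is no depth.
- workorder.job_done(): hands the job in; it is judged then, once.
The state is a dict: "time_s": time; "qpos": joint angles; "dq": joint speeds; "joint_efforts": joint torques, N m; "eef_pos": TCP position; "tcp_rot": TCP orientation; "wrist_force": force on the tool from outside, world axes, zero at the start; "torque": the same for the moment, N m; "width": finger opening in m; "grip_force": force on a finger pad.
Only numpy, scipy, OpenCV 4.12 (cv2) and the standard library are available. Lean on these libraries where they do the work, as an engineer would, in place of code of your own. Each camera call takes 0.05 s, during which the arm holds its last target. There are 200 camera calls.

## Working session

There is one attempt and no reset: what is moved stays moved. The work goes in short steps, Python scripts to look and compute and a tool call to move; the robot and the scene stay as the last step left them, time stands still between calls to the robot, and variables do not carry over. Pictures are saved under pics/ and viewed, at most 10 in all, crops included, and the job is handed in when it is done.

Besides the shell and the picture viewer there is one more tool, called after ">>>" as name(argument=value, ...) on one line, values as JSON. step_arm: Moves the arm, as the interface text tells. Its arguments: {"type":"object","properties":{"increments":{"type":"array","items":{"type":"array","items":{"type":"array","items":{"type":"number"}}}},"squeeze":{"type":"number"}},"required":["increments"]}

```bash
mkdir -p pics; cat > h.py <<'E'
import numpy as np, cv2
from rig import readout, snapshot, workorder, manip
def shot(cam,name,crop=None,s=1):
    d=snapshot(cam); im=d["image"][:,:,::-1]
    np.savez(f"pics/{name}.npz",K=d["mtx"],T=d["extrinsics"],im=im)
    if crop: im=im[crop[1]:crop[3],crop[0]:crop[2]]
    im=cv2.resize(im,None,fx=s,fy=s,interpolation=cv2.INTER_CUBIC)
    cv2.imwrite(f"pics/{name}.png",im)
def pt(name,u,v,z):
    d=np.load(f"pics/{name}.npz"); T=d["T"]
    r=T[:3,:3]@np.linalg.solve(d["K"],[u,v,1.]); o=T[:3,3]
    return o+r*(z-o[2])/r[2]
def px(name,p):
    d=np.load(f"pics/{name}.npz"); T=d["T"]
    c=d["K"]@(T[:3,:3].T@(np.array(p)-T[:3,3])); return c[:2]/c[2]
E
python3 - <<'E'
from h import *
shot("top","top1",s=1.4); shot("scene","sc1",s=1.4)
s=readout.get_state(); print(s["time_s"],s["eef_pos"],s["tcp_rot"],s["width"]); print(np.load("pics/top1.npz")["T"])
E
```

```text
0.1 [0.17397877 0.54743959 0.2304494 ] [[-9.52991021e-01  3.02997664e-01 -7.27381284e-04]
 [ 3.02998480e-01  9.52989568e-01 -1.67452593e-03]
 [ 1.85809331e-04 -1.81620360e-03 -9.99998333e-01]] 0.08532138144652483
[[ 0.01622126 -0.98836692  0.15122069  0.38778575]
 [-0.99976672 -0.01387586  0.0165522   0.0054463 ]
 [-0.01426133 -0.15145391 -0.98836144  0.8269385 ]
 [ 0.          0.          0.          1.        ]]
```

View pics/top1.png

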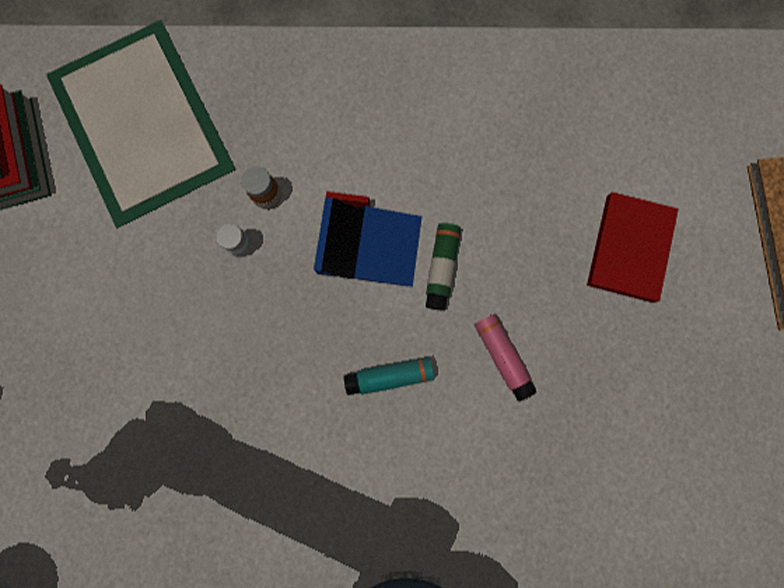

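View pics/sc1.png

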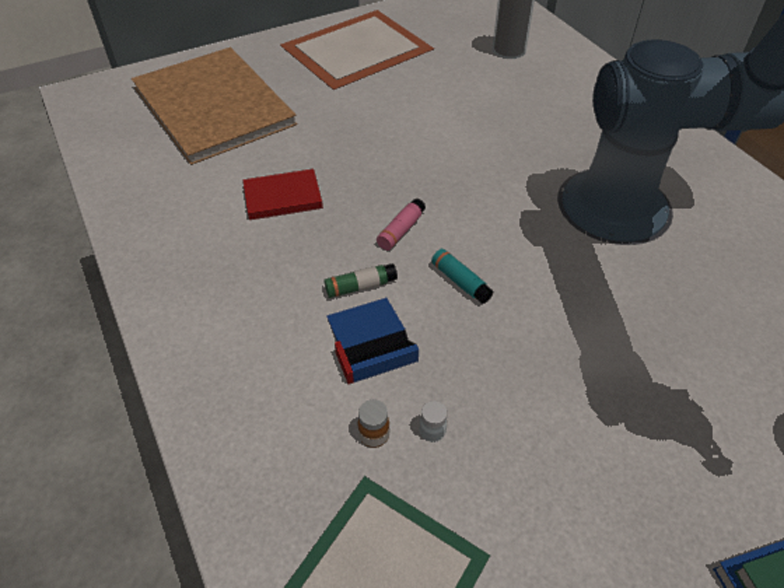

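The top view shows the green tube from about (449,224) at its base to (436,308) at its cap. It lies to the right of the ramp, whose foot edge runs (421,216)–(413,286), and the red stop is at about (347,199). I'll enlarge that area.

```bash
python3 - <<'E'
from h import *
im=np.load("pics/top1.npz")["im"][125:235,205:350]
cv2.imwrite("pics/crop1.png",cv2.resize(im,None,fx=5,fy=5,interpolation=cv2.INTER_CUBIC))
E
```

```text
(no output)
```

View pics/crop1.png

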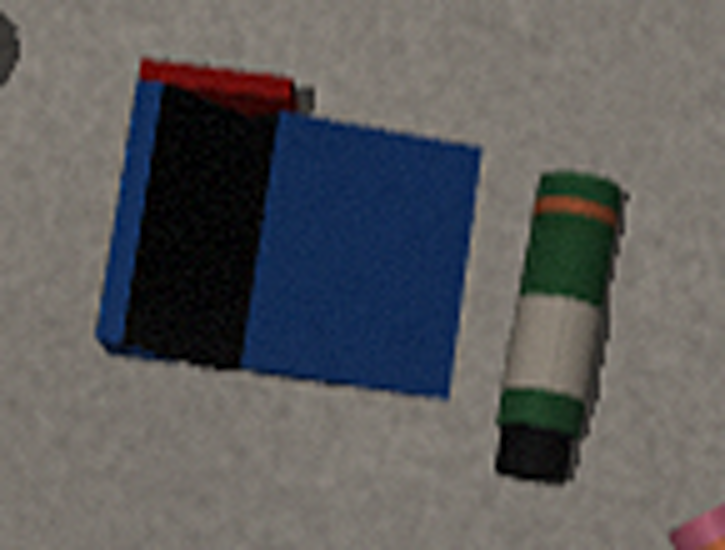

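```bash
cat >> h.py <<'E'
def c2p(u,v): return ((u+.5)/5-.5+205,(v+.5)/5-.5+125)
E
python3 - <<'E'
from h import *
from scipy.optimize import least_squares
M=[(55,-104,0,482,148),(-60,-104,0,449,398),(55,-14,16,277,112),(-60,-14,16,242,368),(-60,46,36,100,340),(-60,34,36,123,346),(65,46,34,140,60),(65,-20,34,295,80)]
def P(q,x,y,z):
    c,s=np.cos(q[2]),np.sin(q[2]); return [q[0]+c*x-s*y,q[1]+s*x+c*y,z]
f=lambda q:np.concatenate([px("top1",P(q,*[a/1000 for a in m[:3]]))-c2p(*m[3:]) for m in M])
r=least_squares(f,[.55,.05,0.]);q=r.x;print("rest",q,r.fun.round(1))
b=pt("top1",*c2p(581,180),.018);c=pt("top1",*c2p(533,478),.018)
R=lambda p:[np.cos(q[2])*(p[0]-q[0])+np.sin(q[2])*(p[1]-q[1]),-np.sin(q[2])*(p[0]-q[0])+np.cos(q[2])*(p[1]-q[1])]
print("tube",b,c,np.linalg.norm(b-c),"mid",(b+c)/2,"ang",np.arctan2(*(b-c)[[1,0]]),"in rest",R((b+c)/2),R(b),R(c))
for n,u,v in[("pinkbase",487,320),("pinkcap",526,395),("turqbase",432,368),("notebk",589,285),("notebk2",612,194)]:print(n,R(pt("top1",u/1.4,v/1.4,.018)))
E
```

```text
rest [ 0.59959391  0.0917828  -0.111437  ] [ 0.  -0.2  0.3  0.5  0.4 -0.1  0.1  0.1 -0.7  0.4  0.3 -0.1  0.2 -0.1
 -0.4 -0.5]
tube [ 0.62282717 -0.06003121  0.018     ] [ 0.49257017 -0.03997811  0.018     ] 0.13179155520974806 mid [ 0.55769867 -0.05000466  0.018     ] ang -0.15275100810167747 in rest [np.float64(-0.025867693350506867), np.float64(-0.1455670189166064)] [np.float64(0.039971855243206816), np.float64(-0.14828866311213051)] [np.float64(-0.09170724194422056), np.float64(-0.14284537472108222)]
pinkbase [np.float64(-0.0996677343653222), np.float64(-0.22132843887975107)]
pinkcap [np.float64(-0.20266465257639418), np.float64(-0.2893879029639252)]
turqbase [np.float64(-0.18114029693730568), np.float64(-0.14784115742576223)]
notebk [np.float64(-0.027357650317993983), np.float64(-0.3686447759502437)]
notebk2 [np.float64(0.12018367888344825), np.float64(-0.39327102157798943)]
```

```bash
cat >> h.py <<'E'
from scipy.spatial.transform import Rotation as Ro
REST=np.array([.5996,.0918,-.1114])
def w(x,y,z):  # rest mm -> world m
    c,s=np.cos(REST[2]),np.sin(REST[2]); return np.array([REST[0]+(c*x-s*y)/1e3,REST[1]+(s*x+c*y)/1e3,z/1e3])
def inc(x,y,z,yaw=0):  # increments to bring TCP there, tool y along rest x
    s=readout.get_state(); R=np.array(s["tcp_rot"]); a=REST[2]+yaw
    ty=np.array([np.cos(a),np.sin(a),0]); tz=np.array([0,0,-1.]); G=np.stack([np.cross(ty,tz),ty,tz],1)
    print((Ro.from_matrix(R.T@G).as_rotvec()).round(3),(R.T@(w(x,y,z)-s["eef_pos"])*1e3).round(1),s["time_s"])
E
python3 -c "
from h import *
inc(-20,-205,120)"
```

```text
[-2.000e-03  1.000e-03  1.374e+00] [-564.1 -510.   111.3] 0.1
```

>>> step_arm(increments=[[[0, 0, 0.14, -50, -45, 0, 100], [0, 0, 0.28, -85, -77, 0, 100], [0, 0, 0.41, -125, -113, 0, 100], [0, 0, 0.55, -165, -149, 0, 100], [0, 0, 0.69, -205, -185, 0, 100], [0, 0, 0.82, -245, -221, 0, 100], [0, 0, 0.96, -285, -258, 0, 100], [0, 0, 1.1, -325, -294, 0, 100], [0, 0, 1.24, -365, -330, 0, 100], [0, 0, 1.374, -405, -366, 0, 100], [0, 0, 1.374, -445, -402, 20, 100], [0, 0, 1.374, -485, -438, 50, 100], [0, 0, 1.374, -525, -475, 80, 100], [0, 0, 1.374, -564, -510, 111, 100], [0, 0, 1.374, -564, -510, 111, 100], [0, 0, 1.374, -564, -510, 111, 100], [0, 0, 1.374, -564, -510, 111, 100], [0, 0, 1.374, -564, -510, 111, 100], [0, 0, 1.374, -564, -510, 111, 100]]])

```text
time_s: 2.0
eef_pos: [0.5568, -0.108, 0.1206]
tcp_rot: [[0.11, 0.994, -0.0], [0.994, -0.11, 0.001], [0.001, -0.0, -1.0]]
wrist_force: [0.0, 0.5, 0.5]
width: 0.0517
grip_force: 0.0
```

```bash
python3 -c "
from h import *
inc(-20,-205,12); print(readout.get_state()['width'])
shot('wrist','w1',s=1.4)"
```

```text
[-0.    -0.001  0.001] [ -1.7   0.4 108.6] 2.0
0.05171256653921641
```

View pics/w1.png

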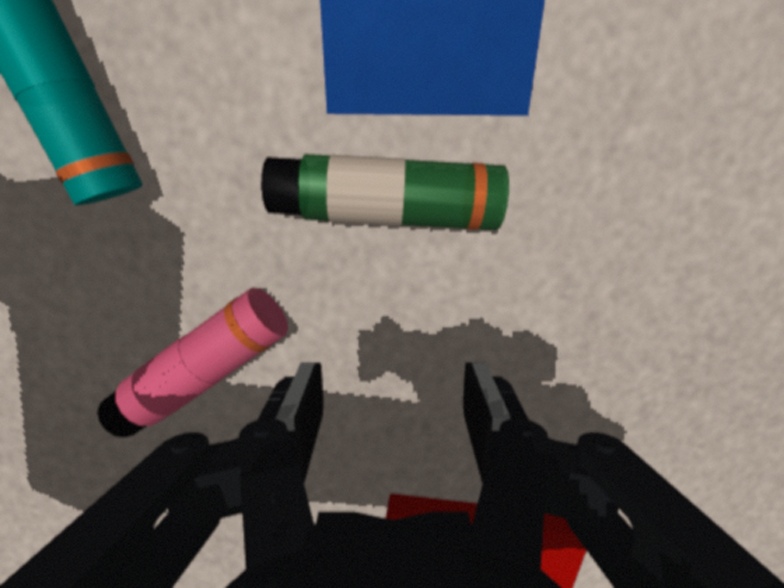

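The wrist view puts the tube between (262,185) at the cap and (508,195) at the base. The pink tube's base is near (265,315), left of the left finger. I'll check both positions against the calibration.

```bash
python3 -c "
from h import *
def R(p):
    d=(p[:2]-REST[:2])*1e3;c,s=np.cos(REST[2]),np.sin(REST[2]);return (c*d[0]+s*d[1]).round(1),(-s*d[0]+c*d[1]).round(1)
for n,u,v,z in[('cap',263,185,.018),('base',507,197,.018),('pink',292,322,.018),('footL',328,114,0),('footR',528,114,0)]: print(n,R(pt('w1',u/1.4,v/1.4,z)))"
```

```text
cap (np.float64(-91.8), np.float64(-139.0))
base (np.float64(44.5), np.float64(-145.5))
pink (np.float64(-81.6), np.float64(-220.8))
footL (np.float64(-56.4), np.float64(-101.0))
footR (np.float64(57.3), np.float64(-101.0))
```

>>> step_arm(increments=[[[0, 0, 0, 0, 5, 40, 100], [0, 0, 0, 0, 5, 80, 100], [0, 0, 0, 0, 5, 105, 100], [0, 0, 0, 0, 5, 112, 100], [0, 0, 0, 8, 5, 112, 100], [0, 0, 0, 16, 5, 112, 100], [0, 0, 0, 22, 5, 112, 100], [0, 0, 0, 26, 5, 112, 100], [0, 0, 0, 29, 5, 112, 100], [0, 0, 0, 32, 5, 112, 100], [0, 0, 0, 35, 5, 112, 100], [0, 0, 0, 38, 5, 112, 100], [0, 0, 0, 41, 5, 112, 100], [0, 0, 0, 44, 5, 112, 100], [0, 0, 0, 47, 5, 112, 100], [0, 0, 0, 50, 5, 112, 100]]])

```text
time_s: 3.65
eef_pos: [0.5677, -0.0595, 0.0082]
tcp_rot: [[0.111, 0.994, -0.0], [0.994, -0.111, 0.0], [0.0, -0.0, -1.0]]
wrist_force: [-0.1, -0.7, -0.4]
width: 0.052
grip_force: 0.0
```

```bash
python3 -c "
from h import *
inc(-15,-120,8)
shot('wrist','w2',s=1.4)"
```

```text
[-0. -0.  0.] [33.9 -0.1  0.2] 3.65
```

View pics/w2.png

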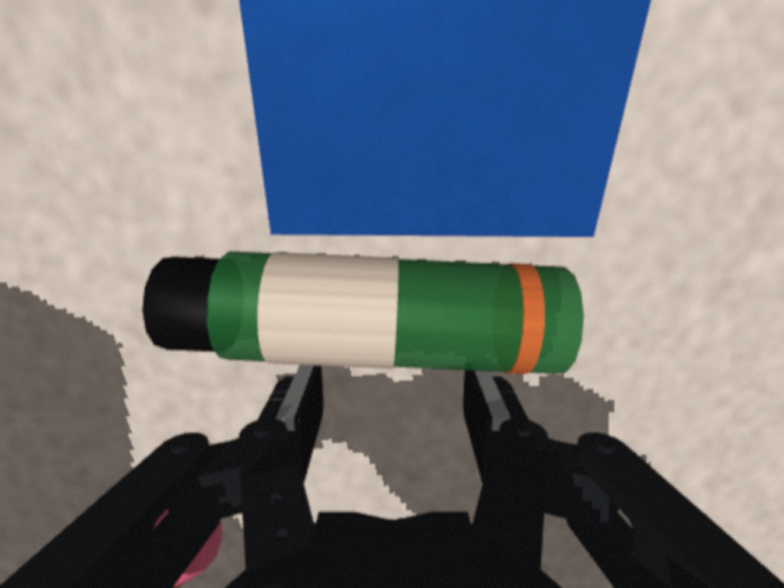

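The tube spans (145–583, about 312), square to the fingers and just ahead of them. I'll push on and up the ramp.

>>> step_arm(increments=[[[0, 0, 0, 4, 0, 0, 100], [0, 0, 0, 8, 0, 0, 100], [0, 0, 0, 12, 0, 0, 100], [0, 0, 0, 16, 0, 0, 100], [0, 0, 0, 20, 0, 0, 100], [0, 0, 0, 24, 0, 0, 100], [0, 0, 0, 28, 0, -1, 100], [0, 0, 0, 32, 0, -2, 100], [0, 0, 0, 36, 0, -3, 100], [0, 0, 0, 40, 0, -4, 100], [0, 0, 0, 44, 0, -5, 100], [0, 0, 0, 48, 0, -6, 100], [0, 0, 0, 52, 0, -7, 100], [0, 0, 0, 56, 0, -8, 100], [0, 0, 0, 60, 0, -9, 100], [0, 0, 0, 64, 0, -10, 100], [0, 0, 0, 68, 0, -11, 100], [0, 0, 0, 72, 0, -12, 100], [0, 0, 0, 76, 0, -13, 100], [0, 0, 0, 80, 0, -14, 100]]])

```text
time_s: 5.7
eef_pos: [0.5766, 0.0201, 0.0224]
tcp_rot: [[0.111, 0.994, 0.0], [0.994, -0.111, 0.0], [0.0, 0.0, -1.0]]
wrist_force: [-0.3, -1.7, 0.2]
width: 0.0519
grip_force: 0.6
```

```bash
python3 -c "
from h import *
inc(-15,-38,28)
shot('wrist','w3',s=1.4)"
```

```text
[ 0. -0.  0.] [35.8 -0.1 -5.6] 5.7
```

View pics/w3.png

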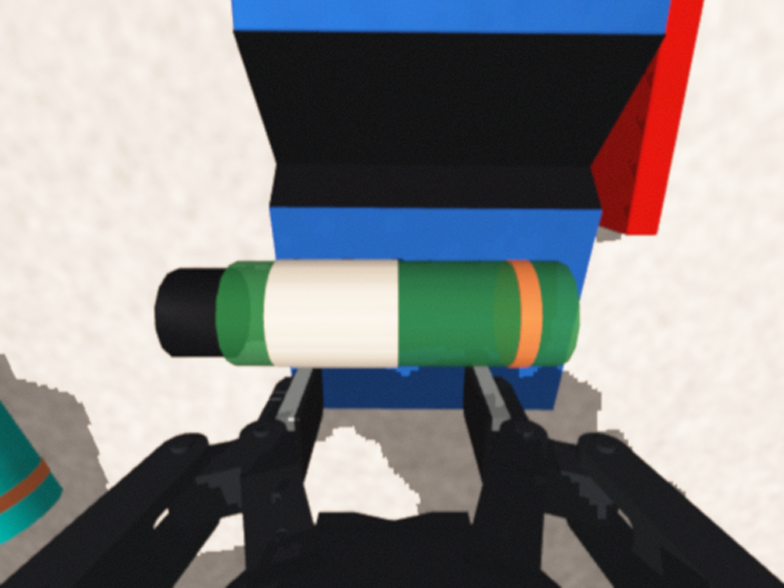

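The tube lies across the ramp (row 313, x 155–580), parallel to the lip at row 208. I'll take it over the lip slowly.

>>> step_arm(increments=[[[0, 0, 0, 3, 0, 0, 100], [0, 0, 0, 6, 0, 0, 100], [0, 0, 0, 9, 0, 0, 100], [0, 0, 0, 12, 0, 0, 100], [0, 0, 0, 15, 0, 0, 100], [0, 0, 0, 18, 0, 0, 100], [0, 0, 0, 20, 0, 0, 100], [0, 0, 0, 22, 0, 0, 100], [0, 0, 0, 24, 0, 0, 100], [0, 0, 0, 26, 0, 0, 100], [0, 0, 0, 28, 0, 0, 100], [0, 0, 0, 30, 0, 0, 100], [0, 0, 0, 32, 0, 0, 100], [0, 0, 0, 34, 0, 0, 100], [0, 0, 0, 36, 0, 0, 100], [0, 0, 0, 36, 0, 0, 100], [0, 0, 0, 36, 0, 0, 100], [0, 0, 0, 36, 0, 0, 100]]])

```text
time_s: 7.55
eef_pos: [0.5806, 0.0556, 0.0223]
tcp_rot: [[0.111, 0.994, 0.0], [0.994, -0.111, 0.0], [0.0, 0.0, -1.0]]
wrist_force: [0.1, -0.3, -0.4]
width: 0.0517
grip_force: 0.0
```

```bash
python3 -c "
from h import *
inc(-15,-38,28)
shot('wrist','w4',s=1.4)"
```

```text
[ 0. -0.  0.] [ 0.1 -0.1 -5.7] 7.55
```

View pics/w4.png

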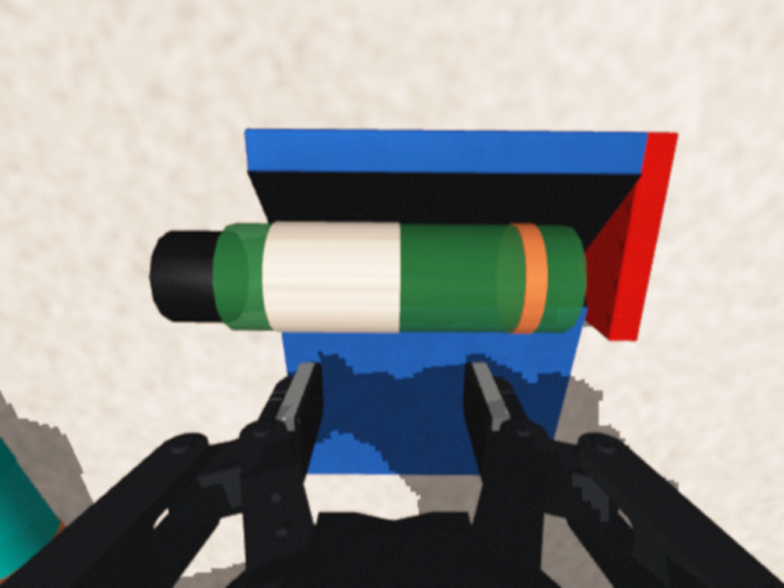

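The tube now lies in the V (row 277), with its base at column 587, still short of the red stop. I'll lift clear, shut the fingers and come down beyond the cap end.

>>> step_arm(increments=[[[0, 0, 0, -10, 0, -30, 100], [0, 0, 0, -10, 0, -70, 100], [0, 0, 0, 0, -30, -80, 255], [0, 0, 0, 20, -75, -80, 255], [0, 0, 0, 38, -115, -80, 255], [0, 0, 0, 38, -125, -60, 255], [0, 0, 0, 38, -125, -20, 255], [0, 0, 0, 38, -125, 4, 255], [0, 0, 0, 38, -125, 4, 255], [0, 0, 0, 38, -125, 4, 255], [0, 0, 0, 38, -125, 4, 255]]])

```text
time_s: 8.7
eef_pos: [0.4621, 0.1072, 0.0197]
tcp_rot: [[0.111, 0.994, 0.003], [0.994, -0.111, 0.0], [0.001, 0.002, -1.0]]
wrist_force: [-0.4, -0.4, -0.9]
width: -0.0004
grip_force: 0.0
```

```bash
python3 -c "
from h import *
inc(-140,0,18)
shot('wrist','w5',s=1.4)"
```

```text
[ 0.002 -0.001  0.   ] [-0.  -1.6  1.7] 8.7
```

View pics/w5.png

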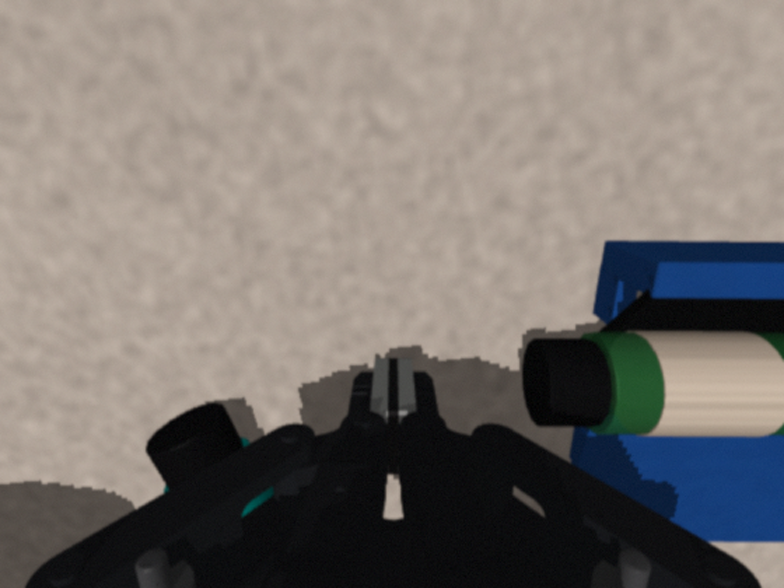

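The shut fingers' right side is at column 437 and the cap end at 523, about 30 mm apart and in line. I'll push along the V slowly and watch the force.

>>> step_arm(increments=[[[0, 0, 0, 0, 8, -3, 255], [0, 0, 0, 0, 16, -3, 255], [0, 0, 0, 0, 22, -3, 255], [0, 0, 0, 0, 26, -3, 255], [0, 0, 0, 0, 28, -3, 255], [0, 0, 0, 0, 30, -3, 255], [0, 0, 0, 0, 31.5, -3, 255], [0, 0, 0, 0, 33, -3, 255], [0, 0, 0, 0, 34.5, -3, 255], [0, 0, 0, 0, 36, -3, 255], [0, 0, 0, 0, 37.5, -3, 255], [0, 0, 0, 0, 39, -3, 255], [0, 0, 0, 0, 40.5, -3, 255], [0, 0, 0, 0, 42, -3, 255], [0, 0, 0, 0, 43, -3, 255], [0, 0, 0, 0, 44, -3, 255], [0, 0, 0, 0, 44, -3, 255]]])

```text
time_s: 10.45
eef_pos: [0.5045, 0.1023, 0.0213]
tcp_rot: [[0.111, 0.994, 0.0], [0.994, -0.111, 0.0], [0.0, 0.0, -1.0]]
wrist_force: [-0.3, -0.4, 0.7]
width: -0.0002
grip_force: 0.2
```

```bash
python3 -c "
from h import *
inc(-90,0,22)
shot('top','t2',(205,125,350,235),5)"
```

```text
[ 0. -0.  0.] [ 0.2  5.7 -0.7] 10.45
```

View pics/t2.png

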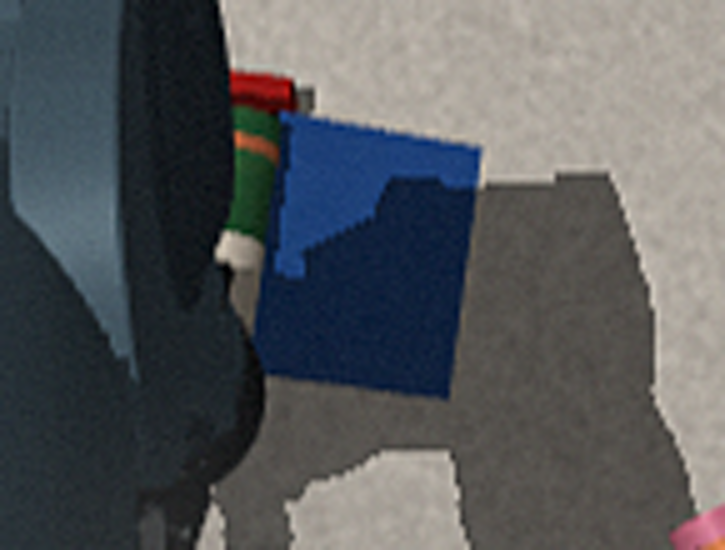

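The base edge at about (260,108) is close to the red stop, whose lower edge is at row 105. A few more millimetres are needed.

>>> step_arm(increments=[[[0, 0, 0, 0, 1, 0, 255], [0, 0, 0, 0, 2, 0, 255], [0, 0, 0, 0, 3, 0, 255], [0, 0, 0, 0, 3, 0, 255]]])

```text
time_s: 10.9
eef_pos: [0.5075, 0.1019, 0.0213]
tcp_rot: [[0.111, 0.994, 0.0], [0.994, -0.111, 0.0], [0.0, 0.0, -1.0]]
wrist_force: [0.2, 0.4, -0.4]
width: -0.0005
grip_force: 0.2
```

>>> step_arm(increments=[[[0, 0, 0, 0, 0.5, 0, 255], [0, 0, 0, 0, 1, 0, 255], [0, 0, 0, 0, 1, 0, 255]]])

```text
time_s: 11.2
eef_pos: [0.5083, 0.1018, 0.0213]
tcp_rot: [[0.111, 0.994, 0.0], [0.994, -0.111, 0.0], [0.0, 0.0, -1.0]]
wrist_force: [-1.0, 0.2, -0.4]
width: -0.0
grip_force: 0.4
```

>>> step_arm(increments=[[[0, 0, 0, 0, 0.5, 0, 255], [0, 0, 0, 0, 1, 0, 255], [0, 0, 0, 0, 1, 0, 255]]])

```text
time_s: 11.5
eef_pos: [0.5094, 0.1017, 0.0213]
tcp_rot: [[0.111, 0.994, 0.0], [0.994, -0.111, 0.0], [0.0, 0.0, -1.0]]
wrist_force: [-0.7, 0.3, -0.1]
width: -0.0002
grip_force: 0.4
```

>>> step_arm(increments=[[[0, 0, 0, 0, 0.3, 0, 255], [0, 0, 0, 0, 0.6, 0, 255], [0, 0, 0, 0, 0.6, 0, 255]]])

```text
time_s: 11.8
eef_pos: [0.5099, 0.1016, 0.0213]
tcp_rot: [[0.111, 0.994, 0.0], [0.994, -0.111, 0.0], [0.0, 0.0, -1.0]]
wrist_force: [-1.5, -0.1, -0.1]
width: -0.0001
grip_force: 0.5
```

>>> step_arm(increments=[[[0, 0, 0, 0, 0.3, 0, 255], [0, 0, 0, 0, 0.6, 0, 255], [0, 0, 0, 0, 0.6, 0, 255]]])

```text
time_s: 12.1
eef_pos: [0.5105, 0.1016, 0.0213]
tcp_rot: [[0.111, 0.994, 0.0], [0.994, -0.111, 0.0], [0.0, 0.0, -1.0]]
wrist_force: [-1.2, -0.2, 1.0]
width: 0.0
grip_force: 0.5
```

```bash
python3 -c "
from h import *
inc(-90,0,22)
shot('wrist','w6',s=1.4)"
```

```text
[ 0. -0.  0.] [ 0.2 -0.4 -0.7] 12.1
```

View pics/w6.png

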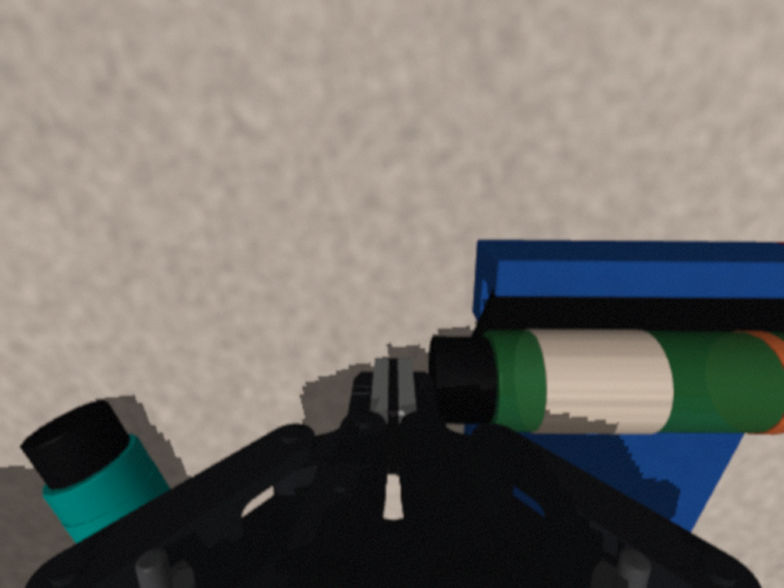

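The fingers touch the cap end at about (432,380), in line with it. I'll go on in small steps until the stop is felt.

>>> step_arm(increments=[[[0, 0, 0, 0, 0.3, 0, 255], [0, 0, 0, 0, 0.6, 0, 255], [0, 0, 0, 0, 0.6, 0, 255]]])

```text
time_s: 12.45
eef_pos: [0.5111, 0.1015, 0.0213]
tcp_rot: [[0.111, 0.994, 0.0], [0.994, -0.111, 0.0], [0.0, 0.0, -1.0]]
wrist_force: [-1.1, -0.4, -0.0]
width: 0.0
grip_force: 0.5
```

>>> step_arm(increments=[[[0, 0, 0, 0, 0.3, 0, 255], [0, 0, 0, 0, 0.6, 0, 255], [0, 0, 0, 0, 0.6, 0, 255]]])

```text
time_s: 12.75
eef_pos: [0.5117, 0.1015, 0.0213]
tcp_rot: [[0.111, 0.994, 0.0], [0.994, -0.111, 0.0], [0.0, 0.0, -1.0]]
wrist_force: [-1.0, 0.2, 0.0]
width: -0.0002
grip_force: 0.5
```

>>> step_arm(increments=[[[0, 0, 0, 0, 0.3, 0, 255], [0, 0, 0, 0, 0.6, 0, 255], [0, 0, 0, 0, 0.6, 0, 255]]])

```text
time_s: 13.05
eef_pos: [0.5123, 0.1014, 0.0213]
tcp_rot: [[0.111, 0.994, 0.0], [0.994, -0.111, 0.0], [0.0, 0.0, -1.0]]
wrist_force: [-0.6, -0.7, 0.6]
width: -0.0001
grip_force: 0.5
```

>>> step_arm(increments=[[[0, 0, 0, 0, 0.3, 0, 255], [0, 0, 0, 0, 0.6, 0, 255], [0, 0, 0, 0, 0.6, 0, 255]]])

```text
time_s: 13.35
eef_pos: [0.5129, 0.1013, 0.0213]
tcp_rot: [[0.111, 0.994, 0.0], [0.994, -0.111, 0.0], [0.0, 0.0, -1.0]]
wrist_force: [-1.1, 0.1, 0.7]
width: 0.0003
grip_force: 0.5
```

>>> step_arm(increments=[[[0, 0, 0, 0, 0.3, 0, 255], [0, 0, 0, 0, 0.6, 0, 255], [0, 0, 0, 0, 0.6, 0, 255]]])

```text
time_s: 13.65
eef_pos: [0.5135, 0.1013, 0.0213]
tcp_rot: [[0.111, 0.994, 0.0], [0.994, -0.111, 0.0], [0.0, 0.0, -1.0]]
wrist_force: [-1.4, 0.5, 0.7]
width: 0.0001
grip_force: 0.5
```

>>> step_arm(increments=[[[0, 0, 0, 0, 0.3, 0, 255], [0, 0, 0, 0, 0.6, 0, 255], [0, 0, 0, 0, 0.6, 0, 255]]])

```text
time_s: 13.95
eef_pos: [0.5137, 0.1013, 0.0213]
tcp_rot: [[0.111, 0.994, -0.001], [0.994, -0.111, 0.0], [0.0, -0.001, -1.0]]
wrist_force: [-2.2, -0.1, 1.2]
width: 0.0
grip_force: 1.1
```

>>> step_arm(increments=[[[0, 0, 0, 0, 0.3, 0, 255], [0, 0, 0, 0, 0.6, 0, 255], [0, 0, 0, 0, 0.6, 0, 255]]])

```text
time_s: 14.25
eef_pos: [0.5137, 0.1012, 0.0211]
tcp_rot: [[0.111, 0.994, -0.002], [0.994, -0.111, 0.0], [0.0, -0.002, -1.0]]
wrist_force: [-4.2, 0.1, 3.0]
width: -0.0001
grip_force: 2.4
```

The stop is felt: the TCP stalls at 0.5137 while the force climbs to 4 N. I'll back straight off and lift clear.

>>> step_arm(increments=[[[0, 0, 0, 0, -2, 0, 255], [0, 0, 0, 0, -8, 0, 255], [0, 0, 0, 0, -25, 0, 255], [0, 0, 0, 0, -50, 0, 255], [0, 0, 0, 0, -60, -30, 255], [0, 0, 0, 0, -60, -75, 255], [0, 0, 0, 0, -90, -110, 255], [0, 0, 0, -40, -130, -110, 255], [0, 0, 0, -85, -130, -110, 255], [0, 0, 0, -125, -130, -110, 255], [0, 0, 0, -160, -130, -110, 255], [0, 0, 0, -160, -130, -110, 255], [0, 0, 0, -160, -130, -110, 255]]])

```text
time_s: 15.55
eef_pos: [0.3681, -0.0441, 0.1316]
tcp_rot: [[0.113, 0.994, 0.002], [0.994, -0.113, -0.0], [0.0, 0.002, -1.0]]
wrist_force: [-0.0, -0.3, -0.2]
width: 0.0
grip_force: 0.0
```

```bash
python3 -c "
from h import *
s=readout.get_state();print(s['time_s'],s['eef_pos'],s['wrist_force'])
shot('top','t3',(205,125,350,235),5)
im=np.load('pics/t3.npz')['im'].astype(int)
# colours sampled along the tube's expected centre line (27.5 mm up) in rest x
for x in range(-86,66,3):
    u,v=px('t3',w(x,0,27.5+(15 if x>-75 else 10)))
    print(x,im[int(round(v)),int(round(u))][::-1],end=' ')"
```

```text
15.55 [ 0.36813839 -0.04410064  0.13157668] [-0.01307202 -0.2798886  -0.1529281 ]
-86 [134 128 121] -83 [136 126 122] -80 [144 138 133] -77 [ 9  6 12] -74 [14 13 13] -71 [24 22 25] -68 [21 20 18] -65 [22 18 18] -62 [17 18 20] -59 [19 21 23] -56 [8 5 8] -53 [19 36 22] -50 [24 56 30] -47 [27 58 35] -44 [26 60 33] -41 [19 56 28] -38 [115 115  99] -35 [155 145 134] -32 [154 147 136] -29 [158 150 137] -26 [151 145 132] -23 [154 141 130] -20 [155 145 134] -17 [156 146 136] -14 [155 146 132] -11 [150 142 129] -8 [153 147 133] -5 [152 144 133] -2 [161 149 139] 1 [139 135 121] 4 [18 52 29] 7 [25 58 33] 10 [27 60 34] 13 [20 56 31] 16 [32 66 40] 19 [28 58 30] 22 [26 59 35] 25 [24 54 33] 28 [30 60 37] 31 [32 63 36] 34 [30 63 34] 37 [72 62 36] 40 [137  79  47] 43 [158  82  54] 46 [39 64 35] 49 [28 60 32] 52 [28 59 31] 55 [71 51 29] 58 [109  17  14] 61 [111  58  54] 64 [129 125 117]
```

The top picture agrees with the felt contact: along the V's centre line the cap end is at about x = -77 mm. The green base meets the red stop at 55 mm with no black gap between them. The robot is clear, so I'm handing in.

```bash
python3 -c "
from h import *
print(workorder.job_done())"
```

```text
the job is handed in; nothing more can be done
None
```

I rolled the tube up the ramp into the V, pushed it along by its cap end until its base met the red stop, backed the arm clear and handed the job in at about 15.6 s; the hand-in returned no verdict.

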